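Pack the staining set into its carrier

ROBOT

A 6-joint arm with a two-finger parallel gripper is mounted at the origin on the work surface; the furniture and walls round the work are solid. World frame = base frame: x ahead of the robot, y to its left, z up, the work surface at z = 0. Lengths are in m, angles in rad, forces in N, time in s.
With the tool pointing down it reaches from about 0.325 to 0.775 m from the base axis. Payload 5.5 kg.
Tool frame: the origin (TCP) lies at the very end of the fingers, on their centre line; the grasp point (between the pads) lies 19 mm behind it; z points along the fingers, y is the line along which they close (so a half turn about z gives the same grasp; the last joint's range is limited). The gripper opens to 85 mm and grips with 20 to 120 N. Pads are 22 mm wide; open, the fingers measure 114 mm over their backs; the gripper's body (76 mm by 85 mm) begins 54 mm behind the grasp point. The pads swing forward as they close: fully open they stand 13 mm farther back than shut.
Start: joints at [-1.308, 0.091, 1.231, -0, 1.82, -0.057], TCP at [0.189, -0.57, 0.231] pointing down, gripper open.
Joint ranges: [-2.87, 2.87], [-0.86, 2.18], [0.17, 2.46], [-1.51, 4.65], [0.06, 2.69], [-2.65, 2.65]. Speed limits (rad/s): [2.57, 2.57, 3.01, 3.14, 3.14, 3.14].

INTERFACE

Orientations are given as [roll, pitch, yaw] about the fixed x, y, z axes, in that order (R = Rz(yaw) Ry(pitch) Rx(roll)).
In Python, from bench import * gives the robot as it stands. Calls block until the motion is done:
- goto(position, orientation): joint-space move of the TCP to a pose.
- movel(position, attitude=None, feed=0.15, guard=None): straight line of the TCP; attitude=None keeps the orientation; feed is the mean speed in m/s. With guard (N) it stops when the force on the tool has changed by that much, and returns True; else False.
- set_joints(angles): joint-space move.
- open_gripper() and grasp(): open the fingers fully, or close them until they stop; the grip force is fixed at half the most.
- pause(seconds).
- inverse_kinematics(position, orientation): joint angles nearest the present ones, or None.
- read_camera(name): name is "scene" or "top" or "wrist"; returns (picture, depth): 400x640x3 uint8, blue, green, red; 400x640 float32, m along the optical axis (not along the pixel's ray), 0 where there is no reading.
- camera_params(name): a dict with "fx", "fy", "cx", "cy" (pixels), "R" (3x3) and "t" (3): a world point X has camera coordinates R X + t. Camera axes: x right, y down, z forward; pixel columns grow to the right and rows downward; lengths in m; the calibration is good to about 2 mm. A picture is of the moment at which its call begins: read the wrist's pose just before it. camera_params takes no time and is no camera call; for the wrist camera it gives the pose at the moment of the call.
A pose or a line that the arm cannot do raises PlanningError and nothing moves.
- sign_off(): hands the job in; it is judged then, once.
Trained networks look in the newest picture that a camera, given by its name, has taken for a name from the list of things; names that differ only in an ending like _2 or _b are one class to them, and where a whole thing is asked for, a point or a joint stands for the part that bears it (a point fixed in the world has none). Each returns a list of dicts, best first, with "p" (0 to 1); they miss things now and then, are a little off and sometimes report something else, mostly with a low value. They report only what shows in the picture. A call takes as long as a camera call. They do not tell look-alikes from the thing itself.
- silhouettes(query, camera): "region" (400x640 bool, what is visible of it) and "xy" ([column, row] in pixels, amid what is visible of it).
- pinpoint(query, camera): "xy" ([column, row] in pixels: a listed point, or the origin of a listed thing).
Readings, each from a call of its own:
- current_clock(): time.
- current_qpos(): joint angles.
- current_dq(): joint speeds.
- current_effort(): joint torques, N m.
- current_tcp_pos(): TCP position.
- current_eef_rot(): TCP orientation.
- current_wrist_force(): force on the tool from outside, world axes, zero at the start.
- current_wrist_torque(): the same for the moment, N m.
- current_width(): finger opening in m.
- current_finger_force(): force on a finger pad.
Only numpy, scipy, OpenCV 4.12 (cv2) and the standard library are available. Lean on these libraries where they do the work, as an engineer would, in place of code of your own. Each camera call takes 0.05 s, during which the arm holds its last target. There are 200 camera calls.

TASK

Pack the staining set into the white carrier: stand the red-capped bottle of purple dye, the red-capped tube and the pink-capped vial upright in the wells that fit them (bottle in the widest, vial in the middle-sized, tube in the narrowest), and lay the red marker centrally across the two notches of the pen rest beside the wells. Leave the blue-capped tube and the black marker where they are.

Things in the scene. Friction and masses are not known exactly. Their poses are not given: they have to be found in the camera images.
- dye_bottle_center (a point): Centre (60 mm above its underside) of the clear round bottle of purple liquid with a red screw cap: body 56 mm in diameter, straight up to about 75 mm, shoulder to 83 mm, neck and cap above that to 120 mm. Stands upright, loose, 0.22 kg. Grasp the body just below the shoulder. z up along its axis.
- red_tube_center (a point): Centre (54 mm above its underside) of the white flat-footed tube with a red cap: body 28 mm in diameter, cap 32 mm in diameter from 94 to 108 mm, total height 108 mm. Stands upright, loose, 35 g. Grasp the cap. z up along its axis.
- vial_center (a point): Centre (29 mm above its underside) of the small vial with a black base (40 mm in diameter, 0 to 30 mm high) and a salmon-pink cap (34 mm in diameter, 30 to 58 mm). Stands upright, loose, 30 g. Grasp the cap. z up along its axis.
- red_marker_center (a point): Centre (6 mm above its underside) of the white marker pen with a red cap, lying on the worktop: 134 mm long along its own y, 10 to 12 mm wide, 12 mm high, does not roll, 12 g. y along the pen, z up.
- blue_tube_center (a point): Look-alike that stays: centre (54 mm up) of the white tube with a blue cap, same shape and size as the red-capped tube, standing loose among the other things. z up.
- black_marker_center (a point): Look-alike that stays: centre (6 mm up) of the white marker pen with a black cap, same shape and size as the red one, lying loose on the worktop. y along the pen.
- well_wide_floor (a point): Centre of the floor of the widest of three round wells: 73 mm across, 22 mm deep, in a grey block 84 x 84 x 26 mm. The floor is 8 mm above the worktop, the block's top 30 mm. The blocks stand 87 mm apart in any sequence in a row along the white carrier tray (270 x 134 mm, rim 12 mm high), with the pen rest beside them. Fixed. z up, x along the row.
- well_mid_floor (a point): Centre of the floor of the middle-sized of three round wells: 57 mm across, 22 mm deep, in a grey block 84 x 84 x 26 mm. The floor is 8 mm above the worktop, the block's top 30 mm. The blocks stand 87 mm apart in any sequence in a row along the white carrier tray (270 x 134 mm, rim 12 mm high), with the pen rest beside them. Fixed. z up, x along the row.
- well_narrow_floor (a point): Centre of the floor of the narrowest of three round wells: 45 mm across, 22 mm deep, in a grey block 84 x 84 x 26 mm. The floor is 8 mm above the worktop, the block's top 30 mm. The blocks stand 87 mm apart in any sequence in a row along the white carrier tray (270 x 134 mm, rim 12 mm high), with the pen rest beside them. Fixed. z up, x along the row.
- rest_seat (a point): Midway between the two supports of the grey pen rest, at their notch floors (22 mm above the worktop). Supports: 90 mm apart along x, 12 mm thick; notches 28 mm wide in y, cheeks 10 mm high; between them finger room down to 6 mm above the worktop. The pen lies along x, 65 mm from the line of well centres (+y): a wide gripper overhangs the wells, so things standing in them would be in its way. Fixed.
There are look-alikes about, which are no part of the job. What is shaped like the part that bears red_tube_center but yellow is not meant.

How it is judged:
At the end, for the whole second after the job is handed in: Bottle, vial and tube upright (0.12 rad) on the floors of the wide, middle and narrow wells, within 12 mm of centre; red marker down in both notches, within 25 mm of the rest's centre and 0.25 rad of its line; blue-capped tube and black marker within 15 mm of their starts (horizontal distance between dye_bottle_center and well_wide_floor below 0.012 m and z of dye_bottle_center in the frame of well_wide_floor between 0.055 and 0.065 m and angle between each of dye_bottle_center, red_tube_center, vial_center's own z axis and vertical below 0.12 rad and horizontal distance between red_tube_center and well_narrow_floor below 0.012 m and z of red_tube_center in the frame of well_narrow_floor between 0.049 and 0.059 m and horizontal distance between vial_center and well_mid_floor below 0.012 m and z of vial_center in the frame of well_mid_floor between 0.024 and 0.034 m and horizontal distance between red_marker_center and rest_seat below 0.025 m and z of red_marker_center in the frame of rest_seat between 0.002 and 0.011 m and angle between the y axis of red_marker_center and the x axis of rest_seat, either way round below 0.25 rad and distance of each of blue_tube_center, black_marker_center from where it was at the start of the episode below 0.015 m); the robot touches nothing.
It fails at once if the blue-capped tube is moved more than 15 mm or knocked over (distance of blue_tube_center from where it was at the start of the episode above 0.015 m or angle between blue_tube_center's own z axis and vertical above 0.4 rad).
It fails at once if the black marker is moved more than 15 mm or knocked over (distance of black_marker_center from where it was at the start of the episode above 0.015 m or angle between black_marker_center's own z axis and vertical above 0.4 rad).
It also fails if it takes over 112 s, if anything falls off the work surface, if the arm or the gripper's body presses on something with over 40 N, if the wrist force passes 120 N, or if a joint passes its speed limit or range.

## Working session

There is one attempt and no reset: what is moved stays moved. The work goes in short steps, each a Python script; the robot and the scene stay as the last script left them, time stands still between calls to the robot, and variables do not carry over. Pictures are saved under pics/ and viewed, at most 14 in all, crops included, and the job is handed in when it is done.

```bash
ls; mkdir -p pics
python3 - <<'E'
from bench import *
import cv2
for n in("scene","top"):
    p,d=read_camera(n); cv2.imwrite(f"pics/{n}0.png",p)
    c=camera_params(n); print(n,c['fx'],c['R'].round(3).tolist(),c['t'])
    for q in ["dye_bottle_center","red_tube_center","vial_center","red_marker_center","black_marker_center","well_wide_floor","well_mid_floor","well_narrow_floor","rest_seat"]:
        print(q,[([round(float(v)) for v in r['xy']],round(r['p'],2)) for r in pinpoint(q,n)])
print(current_clock(),current_eef_rot())
E
```

```text
pics
scene 431.9962465198017 [[0.833, -0.553, -0.016], [-0.462, -0.681, -0.568], [0.304, 0.48, -0.823]] [-0.47059769  0.25664521  0.86389317]
dye_bottle_center [([373, 263], 0.74)]
red_tube_center [([359, 134], 0.72), ([438, 245], 0.69), ([370, 167], 0.68), ([299, 187], 0.62)]
vial_center [([340, 195], 0.68)]
red_marker_center [([305, 304], 0.74)]
black_marker_center [([289, 235], 0.62)]
well_wide_floor [([283, 163], 0.7), ([241, 169], 0.63), ([339, 192], 0.46)]
well_mid_floor [([268, 149], 0.78), ([243, 168], 0.27)]
well_narrow_floor [([294, 136], 0.69)]
rest_seat [([282, 162], 0.86)]
top 435.94077465675565 [[-0.009, -1.0, -0.002], [-0.998, 0.009, -0.061], [0.061, 0.001, -0.998]] [-0.03145747  0.55444265  1.01025681]
dye_bottle_center []
red_tube_center [([319, 133], 0.81), ([304, 208], 0.63), ([282, 122], 0.59)]
vial_center [([327, 173], 0.57)]
red_marker_center [([399, 259], 0.63)]
black_marker_center [([331, 247], 0.57)]
well_wide_floor [([235, 246], 0.75)]
well_mid_floor [([231, 204], 0.6)]
well_narrow_floor [([225, 174], 0.93), ([401, 263], 0.32)]
rest_seat [([259, 205], 0.64), ([321, 132], 0.52)]
1.0 [ 3.14158016e+00 -1.25194648e-05  3.19812609e-01]
```

View pics/scene0.png

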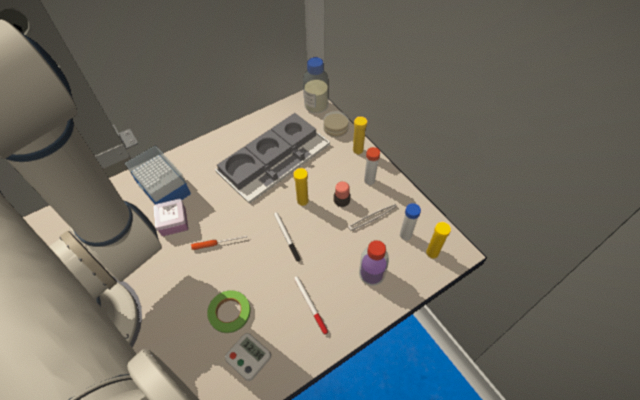

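View pics/top0.png

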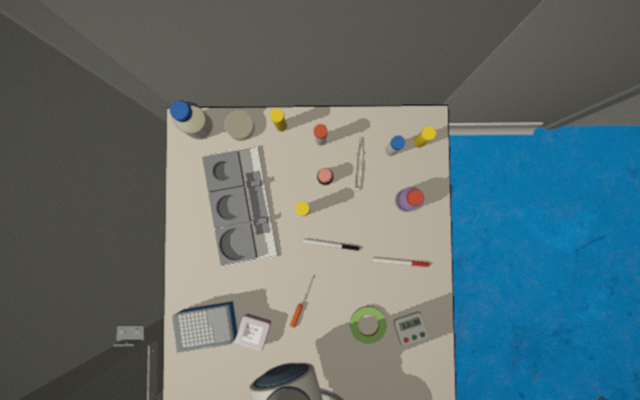

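The scene view shows the red-capped tube at (372,167), and yellow look-alikes at (302,186), (360,135) and (438,240). The blue-capped tube is at (410,222), the bottle at (373,262) and the vial at (342,194). The red marker is at (311,305) and the black one at (287,237). In the top view, the red tube's cap is at (320,131), the vial at (325,176), the bottle cap at (415,198), the red marker at (402,262) and the black marker at (333,244). The wells are at (226,170) narrow, (232,207) middle and (238,243) wide. The screwdriver also has a red handle at (297,315).

Next I'll measure these from the top depth image.

```bash
cat > h.py <<'E'
from bench import *
import cv2, numpy as np
def world(n):
    c=camera_params(n); p,d=read_camera(n)
    v,u=np.mgrid[:400,:640]
    P=np.stack([(u-c['cx'])/c['fx']*d,(v-c['cy'])/c['fy']*d,d],-1)
    W=(P-c['t'])@c['R']; W[d==0]=np.nan
    return p,W
def ortho(p,W,x0,x1,y0,y1,s,zmin=-1):
    """colour map seen from above: rows = x decreasing, cols = y decreasing, s m per px"""
    im=np.zeros((int((x1-x0)/s),int((y1-y0)/s),3),np.uint8)
    return im
E
python3 - <<'E'
from h import *
p,W=world("top"); c=camera_params("top")
Z=W[...,2]
def top(u,v,h,r=14,tol=.006):
    m=np.zeros(Z.shape,bool); m[v-r:v+r,u-r:u+r]=1
    m&=abs(Z-h)<tol
    a=W[m]; print((u,v),len(a),a.mean(0).round(4),((a.min(0)+a.max(0))/2).round(4), np.ptp(a,0).round(3))
top(320,131,.108);top(325,176,.058);top(415,198,.120);top(397,143,.108)
for y in [(278,117),(302,209),(428,133)]: top(*y,.108)
for name,(u0,v0,u1,v1) in dict(red=(370,250,434,272),black=(300,232,364,256)).items():
    m=np.zeros(Z.shape,bool); m[v0:v1,u0:u1]=1; m&=(Z>.006)&(Z<.02)
    a=W[m][:,:2]; (cx,cy),wh,ang=cv2.minAreaRect(a.astype(np.float32)*1000)
    e=np.linalg.svd(a-a.mean(0))[2][0]; t=(a-a.mean(0))@e
    print(name,len(a),(cx,cy),wh,a.mean(0),np.arctan2(e[1],e[0]),np.ptp(t))
# wells: holes/top
R=c['R'];C=-R.T@c['t']
m=(Z>.024)&(Z<.036); m[:140]=0;m[270:]=0;m[:,:195]=0;m[:,285:]=0
m=m.astype(np.uint8)
n,l,st,ce=cv2.connectedComponentsWithStats(m)
for i in range(1,n):
    if st[i,4]>20:
        a=W[l==i][:,:2]; print(st[i],cv2.minAreaRect(a.astype(np.float32)*1000))
big=cv2.resize(p[130:280,190:290],None,fx=4,fy=4,interpolation=cv2.INTER_CUBIC)
mm=cv2.resize(np.clip(Z[130:280,190:290]*5000,0,255).astype(np.uint8),None,fx=4,fy=4,interpolation=0)
cv2.imwrite("pics/car.png",np.hstack([big,cv2.cvtColor(mm,8)]))
E
```

```text
(320, 131) 162 [ 0.6981 -0.0283  0.1073] [ 0.6986 -0.0282  0.1069] [0.031 0.028 0.01 ]
(325, 176) 154 [ 0.6082 -0.038   0.0571] [ 0.6087 -0.0382  0.0581] [0.032 0.03  0.012]
(415, 198) 211 [ 0.5507 -0.229   0.1194] [ 0.5504 -0.2299  0.1194] [0.034 0.034 0.01 ]
(397, 143) 163 [ 0.6715 -0.1958  0.1076] [ 0.6716 -0.1959  0.1071] [0.029 0.03  0.01 ]
(278, 117) 158 [0.7334 0.0663 0.1074] [0.7332 0.0663 0.1067] [0.029 0.031 0.009]
(302, 209) 163 [0.5301 0.0121 0.1075] [0.5304 0.0118 0.1074] [0.028 0.028 0.009]
(428, 133) 167 [ 0.6907 -0.2632  0.1074] [ 0.6909 -0.2637  0.1075] [0.029 0.03  0.011]
red 253 (405.3809509277344, -214.2381591796875) (132.72232055664062, 11.664324760437012) [ 0.4052968  -0.21655871] 1.4685199385839336 0.1327588826948194
black 249 (448.0322570800781, -50.913780212402344) (131.49839782714844, 11.692724227905273) [ 0.44766164 -0.05278118] -1.7194259701528967 0.13149474443096532
[ 201  150   55  115 2461] ((537.8704833984375, 186.8891143798828), (258.2215881347656, 85.58587646484375), 10.00907039642334)<stdin>:24: RuntimeWarning: invalid value encountered in cast
```

View pics/car.png

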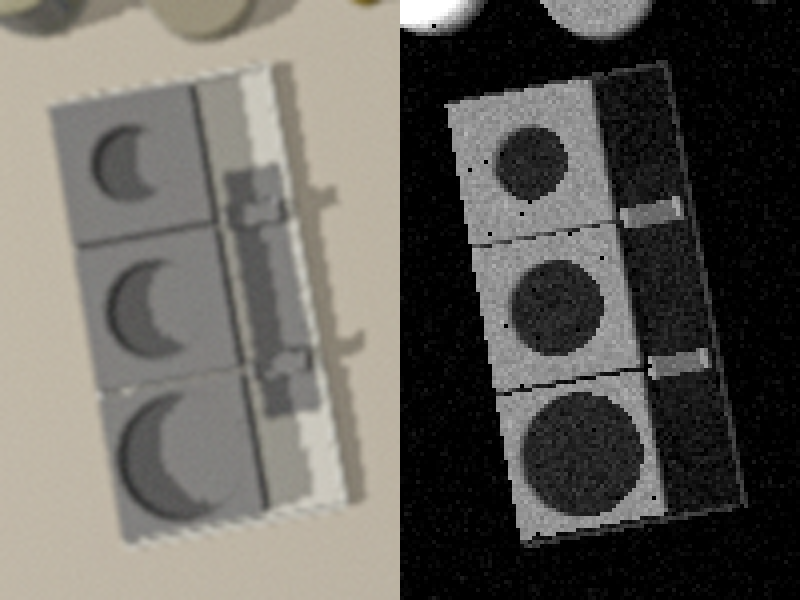

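The crop shows the narrow, middle and wide wells from far to near. In the depth half they are at (532,162), (557,307) and (583,453). The pen rest's supports are at (650,213) and (680,362), centred beside the middle well. The row runs at a yaw of 10°.

Next I'll go above the red marker and check it from close by.

```bash
cat >> h.py <<'E'
A=np.deg2rad(10.0); e=np.array([np.cos(A),np.sin(A)]); n_=np.array([e[1],-e[0]])
MID=np.array([.5379,.1869]); NAR=MID+.087*e; WIDE=MID-.087*e; REST=MID+.065*n_
def down(yaw): return [np.pi,0,yaw]
def best(xy,z,yaw,step=np.pi):
    "yaw (modulo step) with the last joint nearest its middle"
    o=[]
    for k in range(-4,5):
        y=yaw+k*step
        if abs(y)>3.5: continue
        q=inverse_kinematics([*xy,z],down(y))
        if q is not None: o.append((abs(q[5]),y,np.round(q,2)))
    return min(o,key=lambda t:t[0])
E
python3 - <<'E'
from h import *
for nm,xy,z,yw,st in [("pen",(.4053,-.2142),.2,1.4685,np.pi),("rest",REST,.2,A,np.pi),("vial",(.6082,-.038),.2,A+np.pi/2,np.pi),("mid",MID,.2,A+np.pi/2,np.pi),("wide",WIDE,.2,A+np.pi/2,np.pi),("nar",NAR,.25,A+np.pi/2,np.pi),("tube",(.698,-.028),.25,A,np.pi/2),("bot",(.5507,-.229),.25,A,np.pi/2)]:
    print(nm,best(xy,z,yw,st))
b=best((.4053,-.2142),.16,1.4685)
goto([.4053,-.2142,.16],down(b[1]))
print(current_clock())
p,W=world("wrist");cv2.imwrite("pics/w1.png",p)
Z=W[...,2]
m=(Z>.006)&(Z<.016)&(np.hypot(W[...,0]-.405,W[...,1]+.214)<.09)
a=W[m][:,:2]; print(len(a),cv2.minAreaRect(a.astype(np.float32)*1000))
E
```

```text
pen (np.float64(0.4581242622036421), 1.4685, array([-0.56, -0.3 ,  1.65,  0.  ,  1.79, -0.46]))
rest (np.float64(1.555947208511979), np.float64(0.17453292519943295), array([ 0.16, -0.01,  1.39, -0.  ,  1.76,  1.56]))
vial (np.float64(0.292754119549377), np.float64(1.7453292519943295), array([-0.12,  0.11,  1.26,  0.  ,  1.77, -0.29]))
mid (np.float64(0.10013664486775653), np.float64(1.7453292519943295), array([ 0.27,  0.  ,  1.38, -0.  ,  1.76,  0.1 ]))
wide (np.float64(0.11817252217132479), np.float64(1.7453292519943295), array([ 0.29, -0.23,  1.59, -0.  ,  1.78,  0.12]))
nar (np.float64(0.08685434181764728), np.float64(1.7453292519943295), array([ 0.26,  0.25,  1.02, -0.  ,  1.87,  0.09]))
tube (np.float64(0.26331673563376157), np.float64(1.7453292519943295), array([-0.09,  0.38,  0.87,  0.  ,  1.9 , -0.26]))
bot (np.float64(0.6256528353909236), np.float64(1.7453292519943295), array([-0.45,  0.09,  1.2 ,  0.  ,  1.85, -0.63]))
2.6083
1890 ((404.2612609863281, -214.9886016845703), (133.74354553222656, 11.536983489990234), 84.34172821044922)
```

View pics/w1.png

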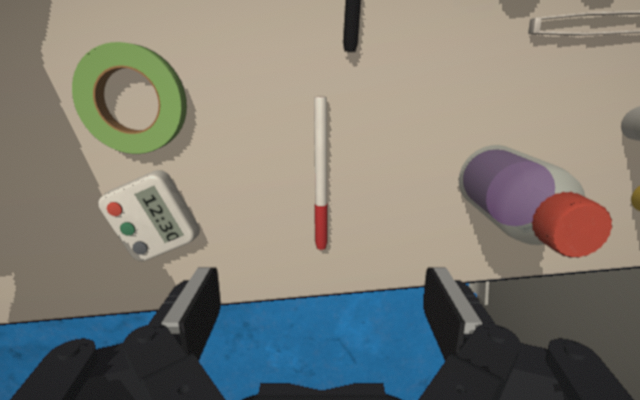

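The wrist view shows the red-capped pen at (320,170), with the bottle at (540,200) and the black pen's end at (352,25). The choice is right and the position agrees to 1 mm. Grasping the red pen and carrying it to the rest.

Run:
```python
from h import *
x,y=.4045,-.2147; yw=np.deg2rad(84.34)
movel([x,y,.05],down(yw),feed=.2); movel([x,y,.0045],feed=.06,guard=15); grasp()
print(current_tcp_pos(),current_width())
movel([x,y,.19],feed=.25)
goto([*REST,.19],down(A)); print(current_clock(),current_width())
movel([*REST,.06],feed=.2)
print(movel([*REST,.0315],feed=.05,guard=12),current_tcp_pos(),current_wrist_force())
open_gripper(); movel([*REST,.19],feed=.25)
p,W=world("wrist");cv2.imwrite("pics/w2.png",p); print(current_clock())
```

```text
[ 0.40466975 -0.21479931  0.00478366] 0.00804857896110643
7.6 0.007447661695703962
False [0.54921952 0.12289652 0.0314995 ] [ 0.41850747  0.11290471 -0.28589725]
10.675
```

View pics/w2.png

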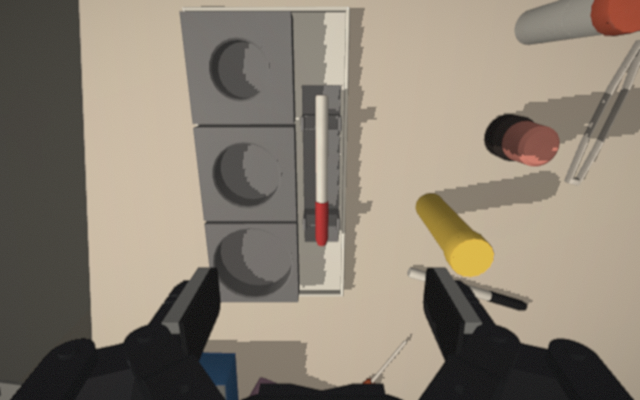

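The pen lies in both notches, at (320,170). The vial is at (522,138), and the wells are at (240,68), (246,173) and (253,262). Next I'll refine the carrier position from this view, then move the vial.

```bash
cat >> h.py <<'E'
YW=A+np.pi/2
def look(xy,h,r=.03,tol=.006):
    p,W=world("wrist"); a=W[(abs(W[...,2]-h)<tol)&(np.hypot(W[...,0]-xy[0],W[...,1]-xy[1])<r)]
    c,s,_=cv2.minAreaRect(a[:,:2].astype(np.float32)*1000); print("look",len(a),c,s)
    return np.array(c)/1000
def pick(xy,z,h,zl):
    goto([*xy,zl],down(YW)); c=look(xy,h)
    if np.hypot(*(c-xy))>.012: raise SystemExit("look disagrees")
    movel([*c,z+.04],feed=.2); print(movel([*c,z],feed=.06,guard=10)); grasp()
    print("w",current_width(),current_tcp_pos()); movel([*c,zl],feed=.2); print("w",current_width(),current_clock())
def place(xy,z,zl):
    goto([*xy,zl],down(YW)); movel([*xy,z+.03],feed=.2)
    print(movel([*xy,z],feed=.04,guard=8),current_tcp_pos(),current_wrist_force())
    open_gripper(); movel([*xy,zl],feed=.2); print("t",current_clock())
E
python3 - <<'E'
from h import *
p,W=world("wrist"); D=W[...,:2]-MID; a=W[(W[...,2]>.025)&(W[...,2]<.035)&(abs(D@n_)<.05)&(abs(D@e)<.16)]
print(cv2.minAreaRect(a[:,:2].astype(np.float32)*1000), MID)
pick(np.array([.6082,-.038]),.027,.058,.2)
place(MID,.036,.2)
p,W=world("wrist");cv2.imwrite("pics/w3.png",p)
E
```

```text
((537.135009765625, 183.1455841064453), (259.1491394042969, 92.81678771972656), 9.973711013793945) [0.5379 0.1869]
look 1126 (608.020263671875, -37.78900909423828) (31.03249740600586, 31.477163314819336)
False
w 0.03266041794222272 [ 0.6083547  -0.03784084  0.02755257]
w 0.032101562738686765 15.5833
False [0.53794543 0.1869269  0.03589185] [ 1.4529547   0.53146561 -0.46115066]
t 19.7667
```

View pics/w3.png

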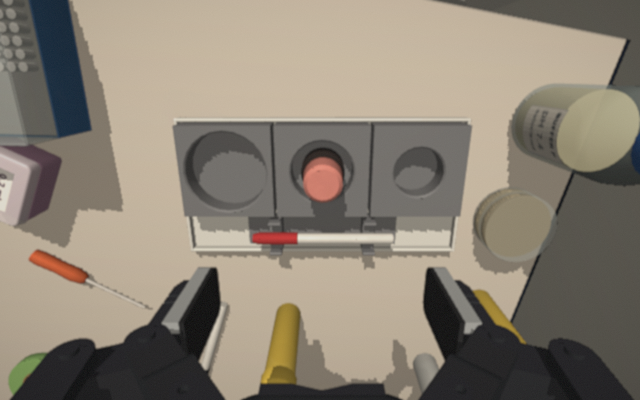

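The vial stands in the middle well at (322,178), with the pen still on the rest. Now the bottle and the tube.

Run:
```python
from h import *
pick(np.array([.5507,-.229]),.051,.120,.24)
place(WIDE,.060,.24)
pick(np.array([.698,-.028]),.084,.108,.25)
place(NAR,.093,.25)
p,W=world("wrist");cv2.imwrite("pics/w4.png",p)
```

```text
look 1503 (550.110107421875, -229.39315795898438) (34.34280014038086, 33.879329681396484)
False
w 0.05484298516322067 [ 0.55052478 -0.22968784  0.05192088]
w 0.05434857709067332 24.6
True [0.45161067 0.17164911 0.05988963] [-0.61211636 -0.53408796  4.93669622]
t 29.225
look 1070 (698.0342407226562, -27.868854522705078) (30.634532928466797, 30.198026657104492)
False
w 0.03003643149495977 [ 0.69829492 -0.02789967  0.08459822]
w 0.029810678757642452 33.625
False [0.62362487 0.20201627 0.09284305] [ 0.37413239 -1.1981104  -0.43702304]
t 37.7833
```

View pics/w4.png

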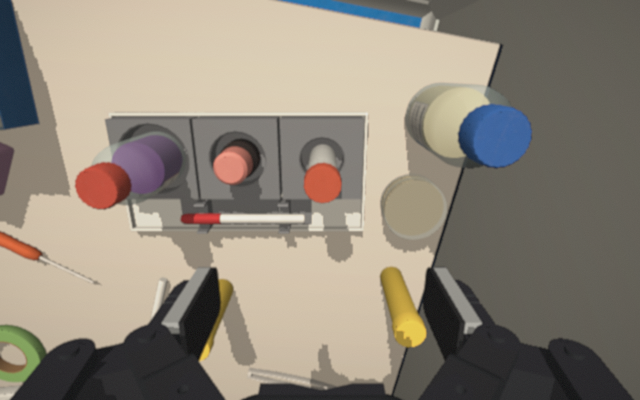

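All three stand in their wells: bottle at (125,170), vial at (236,165), tube at (323,175). Next I'll check heights and positions with the top camera.

Run:
```python
from h import *
set_joints([-1.308,.091,1.231,0,1.82,-.057])
p,W=world("top");cv2.imwrite("pics/t5.png",p[90:290,150:470])
for nm,xy,h in [("bottle",WIDE,.128),("vial",MID,.066),("tube",NAR,.116),("pen",REST,.033),("blue",(.6715,-.1958),.108),("black",(.448,-.051),.011)]:
    r=.075 if nm in("pen","black") else .03
    a=W[(abs(W[...,2]-h)<.005)&(np.hypot(W[...,0]-xy[0],W[...,1]-xy[1])<r)]
    if nm=="pen": a=a[abs((a[:,:2]-REST)@n_)<.011]
    c=cv2.minAreaRect(a[:,:2].astype(np.float32)*1000)
    print(nm,len(a),np.median(a[:,2]).round(4),np.round(np.array(c[0])-np.array(xy)*1000,1),np.round(c[1],1),round(c[2],1))
print(current_clock())
```

```text
bottle 215 0.1273 [-0.5 -1.1] [33.7 32.4] 44.5
vial 152 0.0652 [ 0.7 -1.5] [29.3 30.6] 55.5
tube 166 0.1152 [ 0.5 -1.2] [29.6 28.9] 42.4
pen 252 0.0322 [ 0.6 -0.9] [133.4  11.2] 9.8
blue 160 0.1074 [ 0.2 -0.1] [29.1 29.7] 44.7
black 243 0.0098 [0.2 0.2] [131.4  11.7] 81.3
40.9833
```

View pics/t5.png

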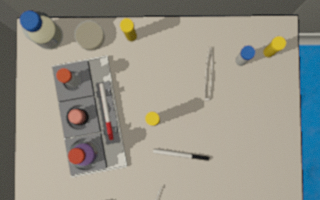

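The crop shows the tube at (64,76), the vial at (77,117) and the bottle at (81,155) seated in their wells, with the pen on its rest at (105,110). The blue-capped tube at (246,55) and the black pen at (182,154) haven't moved. Everything measures within 2 mm of target.

```bash
python3 -c "
from bench import *
print(sign_off())"
```

```text
the job is handed in; nothing more can be done
None
```

The job is handed in: bottle, vial and tube are upright in their wells and the red marker is across the rest, all within 2 mm of target; the blue-capped tube and black marker have not moved, and it took about 41 s (`sign_off()` returned no verdict).

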